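Build up the sloped stage of a hardness tester

ROBOT

A 6-joint arm with a two-finger parallel gripper is mounted at the origin on the work surface. World frame = base frame: x ahead of the robot, y to its left, z up, the work surface at z = 0. Lengths are in m, angles in rad, forces in N, time in s.
With the tool pointing down it reaches from about 0.25 to 0.8 m from the base axis. Payload 8.5 kg.
Tool frame: the origin (TCP) lies at the very end of the fingers, on their centre line; the grasp point (between the pads) lies 19 mm behind it; z points along the fingers, y is the line along which they close (so a half turn about z gives the same grasp; the last joint's range is limited). The gripper opens to 85 mm and grips with 20 to 120 N. Pads are 22 mm wide; open, the fingers measure 114 mm over their backs; the gripper's body (76 mm by 85 mm) begins 54 mm behind the grasp point. The pads swing forward as they close: fully open they stand 13 mm farther back than shut.
Start: joints at [-1.297, 0.238, -0.013, 1.319, 0, 1.571], TCP at [0.142, -0.505, 0.231] pointing down, gripper open.
Joint ranges: [-2.66, 2.66], [-1.03, 1.9], [-1.14, 1.46], [-1.82, 2.27], [-1.45, 1.34], [-3.14, 3.14]. Speed limits (rad/s): [2.22, 2.22, 2.79, 3.14, 3.14, 3.14].

INTERFACE

Orientations are given as a rotation vector (axis times angle).
In Python, from bench import arm, imaging, job_done gives the robot as it stands.
- The arm moves only by the tool jog_arm, never from a script. Its argument "deltas" is a list of rows, each a list of 3 entries, a list of its own where there are three numbers: the shift along the tool's x, y, z in cm, then the turn, a rotation vector about the tool's x, y, z in degrees, then the finger opening in cm, from 0 to 8.54. A call has 1 to 8 rows; each row shifts and turns the commanded pose from where the row before left it, along the tool's axes as they then stand; what a row does not reach is not made up. A row lasts 1/10 s, in which the tool goes at most 50 mm and 8.59 degrees, less where a joint would pass 70% of its speed; a pose out of reach is approached as far as the arm can. A call is refused whole if a number of a shift passes 5 or a number of a turn 8.59, either way. A call with a gripper value outside its range is refused whole. The fingers move at their own pace and stop on an object; "grip_force" is the grip in N (left out, the last holds). Time passes only in rows, so rows that do not move let the fingers close. It gives the time, the measured TCP pose, the force, the opening and the grip force at its end, in the units of the state.
- arm.observe(): the state, without advancing time (a new reading comes with each control period).
- imaging.grab_frame(name): name is "scene" or "side" or "wrist"; returns a dict with "frame" (400x640x3 uint8, blue, green, red), "fov_y" (degrees; the focal length in pixels is half the picture's height over the tangent of half this angle, whatever the lens; pixels are square), "cx", "cy" (the principal point, pixels), "extrinsics" (4x4, takes a point from world to camera coordinates); the wrist camera has in their place "T_tool_cam" (4x4, takes a point from camera to tool coordinates, whose origin is the TCP and whose axes are the flange's). Camera axes: x right, y down, z forward; pixel columns grow to the right and rows downward; lengths in m; the calibration is good to about 2 mm. A picture is of the moment at which its call begins: read the wrist's pose just before it. There is no depth.
- job_done(): hands the job in; it is judged then, once.
The state is a dict: "t": time; "joint_pos": joint angles; "joint_vel": joint speeds; "tau": joint torques, N m; "ee_pos": TCP position; "ee_rot": TCP orientation; "ft_force": force on the tool from outside, world axes, zero at the start; "wrist_torque": the same for the moment, N m; "width": finger opening in m; "grasp_force": force on a finger pad.
Only numpy, scipy, OpenCV 4.12 (cv2) and the standard library are available. Lean on these libraries where they do the work, as an engineer would, in place of code of your own. Each camera call takes 0.05 s, during which the arm holds its last target. There are 200 camera calls.

TASK

Press the black riser block onto the studs of the sloped blue stage until it is fully home, then press the brass-topped test block onto the studs of the riser until it is fully home too. Lay each block lengthways along the slope (either end up), let go of both, and leave the other loose things on the bench where they are.

Things in the scene. Friction and masses are not known exactly. Their poses are not given: they have to be found in the camera images.
- tile: Blue plate 150 x 100 x 16 mm, the top of a fixed blue stand, sloping 25 degrees down away from the robot. Origin: centre of its upper face, 85 mm above the bench; x runs down the slope (away from the robot), y across it, z is the face's normal. Four steel studs stand along z at x = +-36 mm, y = +-12 mm: 14 mm diameter, 12 mm high, tapering to 9 mm over the top 5 mm. Orange plug in the middle.
- riser: Loose black block 110 x 50 x 40 mm (x, y, z), about 0.3 kg, lying flat on the bench. Origin: centre of its underside, which has four square sockets 16.5 mm wide, 15 mm deep at x = +-36, y = +-12 mm. On its top (z = 40 mm) four studs and an orange plug like the tile's. Same either way round. Home, its underside lies on the tile's face: origin on the tile's origin, x along the tile's x.
- testblock: Loose aluminium block 110 x 50 x 36 mm with a brass plate 96 x 40 x 6 mm on top (42 mm in all), about 0.42 kg, lying flat on the bench. Origin: centre of its underside, x along its length. Sockets like the riser's, same either way round. Home on the riser, its origin is 40 mm up the riser's z axis, x along the riser's x.
- tile_plug (a joint): Orange friction plug, 18 mm diameter, at the centre of the tile; moves along the tile's z only. 0: stands 8 mm proud of the face; grows as it is pushed in (m), flush at 0.008. Takes 9 to 11 N to move and stays where it is pushed. The block's solid middle pushes it in, so a block merely laid on the studs stays about 8 mm proud.
- riser_plug (a joint): The same plug at the centre of the riser's top, moving along the riser's z; same travel and stiffness.
- stand: The fixed blue stand under the tile: foot 160 x 110 mm, origin at the centre of its underside; yaw as the tile's. Its foot ends 80 mm either way along x.
- spare: Bystander: loose green spacer 90 x 50 x 30 mm, no studs; origin at the centre of its underside.
- puck: Bystander: loose brass disc, 64 mm diameter, 16 mm high; origin at the centre of its underside.
- bottle: Bystander: black bottle, 66 mm diameter, 150 mm high; origin at the centre of its underside.
- driver: Bystander: screwdriver 180 mm long lying along its x; origin at about its middle, on the bench.
- mug: Bystander: white mug, 80 mm diameter, 90 mm high; origin at the centre of its underside.
- wrench: Bystander: wrench 180 mm long lying along its x; origin at about its middle, on the bench.
- jar: Bystander: white jar with a red lid, 70 mm diameter, 70 mm high; origin at the centre of its underside.
Mind the look-alikes: they are no part of the job. What is shaped like the riser but green, purple or turquoise is not meant.

How it is judged:
By the outcome, as a careful person would: the job done as asked, in the order asked, and still so for the second after the job is handed in, with the robot touching nothing.
It also fails if it takes over 72 s, if anything falls off the work surface, if the arm or the gripper's body presses on something with over 40 N, if the wrist force passes 120 N, or if a joint passes its speed limit or range.

## Working session

There is one attempt and no reset: what is moved stays moved. The work goes in short steps, Python scripts to look and compute and a tool call to move; the robot and the scene stay as the last step left them, time stands still between calls to the robot, and variables do not carry over. Pictures are saved under pics/ and viewed, at most 10 in all, crops included, and the job is handed in when it is done.

Besides the shell and the picture viewer there is one more tool, called by a JSON object that holds its "op" and its "data". jog_arm: Moves the arm, as the interface text tells. Its arguments: {"type":"object","properties":{"deltas":{"type":"array","items":{"type":"array"}},"grip_force":{"type":"number"}},"required":["deltas"]}

```bash
mkdir -p pics; ls; python3 - <<'E'
from bench import arm, imaging
import cv2, numpy as np, pickle
print(arm.observe())
d={}
for n in("scene","side"):
    f=imaging.grab_frame(n);d[n]=f
    cv2.imwrite(f"pics/{n}0.png",f["frame"])
    print(n,f["fov_y"],f["cx"],f["cy"],np.array(f["extrinsics"]).round(3).tolist())
pickle.dump(d,open("d0.pkl","wb"))
cv2.imwrite("pics/both0.png",np.vstack([d["scene"]["frame"],d["side"]["frame"]])[:, :])
E
```

```text
pics
{'t': 0.0, 'joint_pos': array([-1.29701451e+00,  2.38798862e-01, -1.42700908e-02,  1.31918692e+00,
        8.64721874e-06,  1.57081583e+00]), 'joint_vel': array([-0.00032389,  0.00119445, -0.00059115,  0.00112052, -0.00033334,
        0.00017859]), 'tau': array([-8.39813110e-04, -5.38780761e+01,  3.46440554e+01,  1.85591244e-02,
       -1.88067916e-04, -9.76526167e-06]), 'ee_pos': array([ 0.14183613, -0.50504363,  0.23066197]), 'ee_rot': array([-3.11077388e+00, -4.28485774e-01,  2.99292733e-04]), 'ft_force': array([ 0.06411434,  0.42052478, -0.61749366]), 'wrist_torque': array([ 0.01088503, -0.04531645, -0.03797584]), 'grasp_force': 0.0, 'width': 0.08535675051530472}
scene 53.27579887100362 321.262771297292 198.9112152720643 [[-0.673, 0.739, 0.021, 0.433], [0.444, 0.426, -0.788, -0.147], [-0.592, -0.521, -0.615, 1.617], [0.0, 0.0, 0.0, 1.0]]
side 57.02586748038948 323.25313035784 201.6362313878444 [[-0.937, -0.348, 0.001, 0.503], [-0.21, 0.563, -0.799, 0.216], [0.278, -0.749, -0.601, 0.839], [0.0, 0.0, 0.0, 1.0]]
```

View pics/scene0.png

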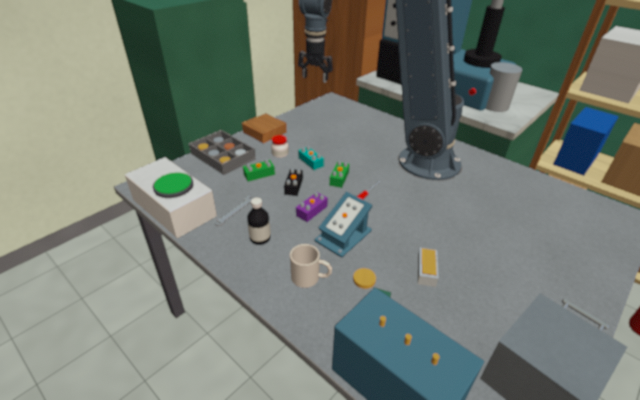

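View pics/side0.png

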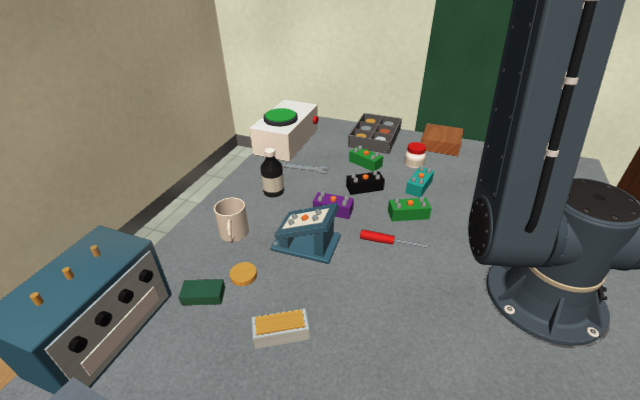

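The side view shows the black block at (365,182); the look-alikes are green (366,157) and (409,208), purple (333,204), and turquoise (420,180). Only the block at (365,182), scene (293,182), is black, so that is the riser. The tile plug is at side (305,218), scene (345,215). The test block is at side (280,327), scene (429,263). I'll confirm with one crop.

```bash
cat > h.py <<'E'
import numpy as np, cv2
from scipy.spatial.transform import Rotation as R
def K(f):
    fl=f["frame"].shape[0]/2/np.tan(np.radians(f["fov_y"])/2); return np.array([[fl,0,f["cx"]],[0,fl,f["cy"]],[0,0,1]])
def ray(f,px,T=None):
    "origin, unit dir in world; T = cam->world"
    if T is None: T=np.linalg.inv(np.array(f["extrinsics"]))
    d=T[:3,:3]@np.linalg.inv(K(f))@np.array([px[0],px[1],1.]); return T[:3,3],d/np.linalg.norm(d)
def on_z(f,px,z,T=None):
    o,d=ray(f,px,T); return o+d*(z-o[2])/d[2]
def tri(rs):
    A=sum(np.eye(3)-np.outer(d,d) for o,d in rs); b=sum((np.eye(3)-np.outer(d,d))@o for o,d in rs)
    p=np.linalg.solve(A,b); return p,[np.linalg.norm(np.cross(p-o,d)) for o,d in rs]
def proj(f,p,T=None):
    E=np.array(f["extrinsics"]) if T is None else np.linalg.inv(T)
    c=K(f)@(E[:3,:3]@p+E[:3,3]); return c[:2]/c[2]
def blobs(img,lo,hi,amin=6):
    hsv=cv2.cvtColor(img,cv2.COLOR_BGR2HSV); m=cv2.inRange(hsv,lo,hi)
    n,l,s,c=cv2.connectedComponentsWithStats(m); return [(c[i].round(1).tolist(),int(s[i,4])) for i in range(1,n) if s[i,4]>=amin],l
def T_tool(st):
    T=np.eye(4);T[:3,:3]=R.from_rotvec(st["ee_rot"]).as_matrix();T[:3,3]=st["ee_pos"];return T
E
python3 - <<'E'
from h import *
import pickle
d=pickle.load(open("d0.pkl","rb"))
for n in d:
    im=d[n]["frame"]
    print(n,"orange",blobs(im,(5,150,150),(14,255,255),4)[0])
    print(n,"brass",blobs(im,(15,120,120),(28,255,255),60)[0])
s=d["side"]["frame"];a=cv2.resize(s[130:270,225:435],None,fx=3.8,fy=3.8,interpolation=cv2.INTER_CUBIC)
cv2.imwrite("pics/c1.png",a)
E
```

```text
scene orange [([266.8, 131.3], 6), ([275.0, 135.7], 21), ([228.7, 145.9], 18), ([311.7, 201.1], 7)]
scene brass [([262.6, 122.9], 377), ([428.5, 261.5], 288), ([364.1, 278.0], 333)]
side orange [([442.8, 135.1], 482), ([384.5, 130.4], 31), ([365.9, 152.5], 15), ([421.0, 175.1], 20), ([365.1, 176.2], 21), ([333.0, 198.4], 25), ([410.0, 202.3], 22), ([304.3, 217.2], 28)]
side brass [([242.6, 273.6], 502), ([66.6, 272.6], 67), ([34.9, 298.2], 78), ([279.1, 321.8], 847), ([4.9, 374.0], 257)]
```

View pics/c1.png

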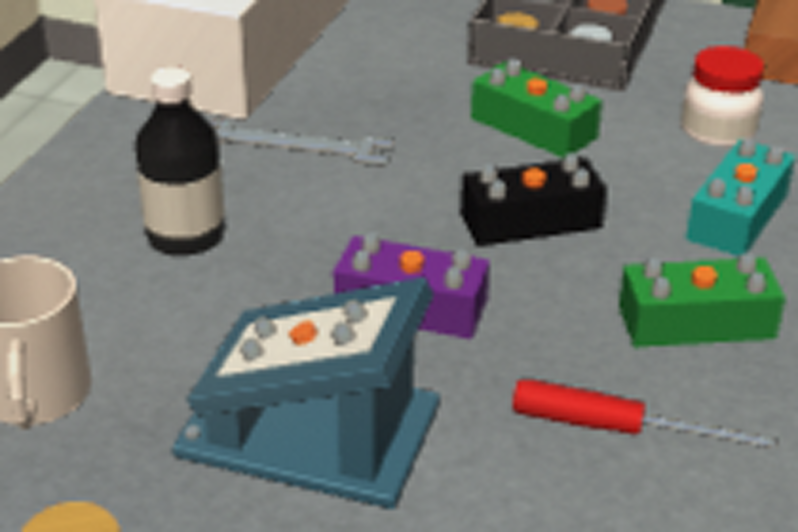

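The crop confirms it: black riser at crop (533,195) = side (365,181), with black faces and an orange plug. Next, coarse poses.

```bash
python3 - <<'E'
from h import *
import pickle
d=pickle.load(open("d0.pkl","rb"));s=d["side"];c=d["scene"]
cr=lambda x,y:(225+(x+.5)/3.8-.5,130+(y+.5)/3.8-.5)
print("riser",on_z(s,(365.1,176.2),.046).round(4), on_z(c,(293.5,180),.046).round(4))
P=[on_z(s,cr(*q),.050)[:2] for q in((488,170),(570,161),(497,188),(580,177))]
v=P[1]-P[0]+P[3]-P[2];print("riser studs",np.round(P,3).tolist(),"yaw",np.degrees(np.arctan2(v[1],v[0])))
print("tile",on_z(s,(304.3,217.2),.09).round(4),on_z(c,(345.5,215),.09).round(4))
# tile: four studs tops: upper pair (x=-36) and lower pair
up=[on_z(s,cr(*q),.085+.036*np.sin(np.radians(25))+.009) for q in((354,309),(343,330))]
lo=[on_z(s,cr(*q),.085-.036*np.sin(np.radians(25))+.009) for q in((264,325),(251,347))]
v=sum(lo)-sum(up);print("tile x yaw",np.degrees(np.arctan2(v[1],v[0])),np.round(up+lo,3).tolist())
# testblock brass
for n,f in d.items():
    b,l=blobs(f["frame"],(15,100,110),(28,255,255),60)
    i=l[322,279] if n=="side" else l[262,428]
    m=(l==i).astype(np.uint8);cs=cv2.findContours(m,0,1)[0]
    k=max(cs,key=cv2.contourArea)
    w=np.array([on_z(f,p,.042)[:2]*1000 for p in k[:,0]],np.float32)
    print(n,"brass",cv2.minAreaRect(w))
b,l=blobs(s["frame"],(0,0,0),(179,255,38),60)
for q in[((66+0,0),0)]:pass
T=np.array(c["extrinsics"]);
for p in ([.3,0,0],[.6,.3,0]): print(proj(c,np.array(p)),proj(s,np.array(p)))
f=__import__("bench").imaging.grab_frame("wrist");print(np.array(f["T_tool_cam"]).round(4).tolist(),f["fov_y"],f["cx"],f["cy"])
E
```

```text
riser [ 0.4983 -0.2738  0.046 ] [ 0.5091 -0.2577  0.046 ]
riser studs [[0.535, -0.265], [0.475, -0.302], [0.521, -0.241], [0.461, -0.281]] yaw -147.2195106100992
tile [0.5765 0.0287 0.09  ] [0.5717 0.0311 0.09  ]
tile x yaw 2.3352279692911977 [[0.545, 0.016, 0.109], [0.544, 0.039, 0.109], [0.61, 0.018, 0.079], [0.609, 0.042, 0.079]]
scene brass ((518.48828125, 295.9993896484375), (95.38599395751953, 36.37067794799805), 31.0004940032959)
side brass ((520.2713012695312, 295.59893798828125), (95.21084594726562, 42.16270446777344), 31.599788665771484)
[385.32924112 194.97229181] [411.75638858 262.70814231]
[411.86834268 287.91542968] [245.82836282 323.72062657]
[[-0.0003, -0.9587, -0.2844, 0.0726], [1.0, -0.0004, 0.0001, 0.0004], [-0.0002, -0.2844, 0.9587, -0.1429], [0.0, 0.0, 0.0, 1.0]] 67.04953889567336 321.14029190847674 203.52295294790983
```

```bash
cat >> h.py <<'E'
def tgt(p,yaw,tilt=0):
    "tool pose: z down, tool x at yaw (deg); tilt leans tool z: rotation about tool y (deg)"
    y=np.radians(yaw);c,s=np.cos(y),np.sin(y)
    M=np.array([[c,s,0],[s,-c,0],[0,0,-1]],float)
    T=np.eye(4);T[:3,:3]=M@R.from_euler("y",tilt,degrees=True).as_matrix();T[:3,3]=p;return T
def plan(T0,T1,n,rv=None,dec=1):
    "n rows from T0 to T1: straight line, constant tool-frame turn rv (deg total; default shortest)"
    if rv is None: rv=np.degrees(R.from_matrix(T0[:3,:3].T@T1[:3,:3]).as_rotvec())
    rv=np.array(rv,float); st=np.round(rv/n,dec)
    T=T0.copy(); out=[]
    for i in range(n):
        goal=T0[:3,3]+(T1[:3,3]-T0[:3,3])*(i+1)/n
        sh=np.round(T[:3,:3].T@(goal-T[:3,3])*100,2)
        T[:3,3]+=T[:3,:3]@sh/100; T[:3,:3]=T[:3,:3]@R.from_rotvec(np.radians(st)).as_matrix()
        out.append([sh.tolist(),st.tolist()])
    for i in range(0,n,8): print(out[i:i+8])
    return T
E
python3 - <<'E'
from h import *
from bench import arm
plan(T_tool(arm.observe()),tgt([.498,-.273,.17],-147),24,[0,0,-197.3])
E
```

```text
[[[1.69, -0.53, 0.25], [0.0, 0.0, -8.2]], [[1.75, -0.28, 0.26], [0.0, 0.0, -8.2]], [[1.77, -0.03, 0.25], [0.0, 0.0, -8.2]], [[1.76, 0.22, 0.26], [0.0, 0.0, -8.2]], [[1.71, 0.47, 0.25], [0.0, 0.0, -8.2]], [[1.62, 0.71, 0.25], [0.0, 0.0, -8.2]], [[1.51, 0.93, 0.26], [0.0, 0.0, -8.2]], [[1.35, 1.14, 0.25], [0.0, 0.0, -8.2]]]
[[[1.18, 1.32, 0.26], [0.0, 0.0, -8.2]], [[0.98, 1.47, 0.25], [0.0, 0.0, -8.2]], [[0.76, 1.6, 0.25], [0.0, 0.0, -8.2]], [[0.53, 1.7, 0.26], [0.0, 0.0, -8.2]], [[0.27, 1.75, 0.25], [0.0, 0.0, -8.2]], [[0.03, 1.77, 0.26], [0.0, 0.0, -8.2]], [[-0.23, 1.75, 0.25], [0.0, 0.0, -8.2]], [[-0.48, 1.71, 0.25], [0.0, 0.0, -8.2]]]
[[[-0.71, 1.62, 0.26], [0.0, 0.0, -8.2]], [[-0.94, 1.5, 0.25], [0.0, 0.0, -8.2]], [[-1.14, 1.36, 0.26], [0.0, 0.0, -8.2]], [[-1.33, 1.17, 0.25], [0.0, 0.0, -8.2]], [[-1.48, 0.98, 0.25], [0.0, 0.0, -8.2]], [[-1.6, 0.75, 0.26], [0.0, 0.0, -8.2]], [[-1.69, 0.52, 0.25], [0.0, 0.0, -8.2]], [[-1.75, 0.27, 0.26], [0.0, 0.0, -8.2]]]
```

{"op": "jog_arm", "data": {"deltas": [[[1.7,-0.5,0.2],[0,0,-8.2],8.0],[[1.7,-0.3,0.2],[0,0,-8.2],8.0],[[1.8,0,0.3],[0,0,-8.2],8.0],[[1.8,0.2,0.3],[0,0,-8.2],8.0],[[1.7,0.5,0.2],[0,0,-8.2],8.0],[[1.6,0.7,0.2],[0,0,-8.2],8.0],[[1.5,0.9,0.3],[0,0,-8.2],8.0],[[1.4,1.1,0.2],[0,0,-8.2],8.0]]}}

```text
t: 0.95
ee_pos: [0.2608, -0.4272, 0.2119]
ee_rot: [-2.377, -2.053, -0.0]
ft_force: [-0.2, -0.3, 0.3]
width: 0.0803
grasp_force: 0.0
```

```bash
python3 - <<'E'
from h import *
from bench import arm
s=arm.observe();print(s["joint_pos"].round(3),s["ee_pos"].round(3),T_tool(s)[:3,0].round(3))
E
```

```text
[-1.023  0.204 -0.108  1.259 -0.     0.694] [ 0.261 -0.427  0.212] [0.146 0.989 0.001]
```

{"op": "jog_arm", "data": {"deltas": [[[1.2,1.3,0.3],[0,0,-8.2],8.0],[[1.0,1.5,0.2],[0,0,-8.2],8.0],[[0.8,1.6,0.3],[0,0,-8.2],8.0],[[0.5,1.7,0.2],[0,0,-8.2],8.0],[[0.3,1.8,0.3],[0,0,-8.2],8.0],[[0,1.8,0.2],[0,0,-8.2],8.0],[[-0.2,1.8,0.3],[0,0,-8.2],8.0],[[-0.5,1.7,0.2],[0,0,-8.2],8.0]]}}

```text
t: 1.75
ee_pos: [0.3807, -0.3485, 0.1919]
ee_rot: [-0.886, -3.013, -0.001]
ft_force: [-0.3, 0.2, 0.6]
width: 0.0798
grasp_force: 0.0
```

{"op": "jog_arm", "data": {"deltas": [[[-0.7,1.6,0.3],[0,0,-8.2],8.0],[[-0.9,1.5,0.2],[0,0,-8.2],8.0],[[-1.1,1.4,0.3],[0,0,-8.2],8.0],[[-1.3,1.2,0.2],[0,0,-8.2],8.0],[[-1.5,1.0,0.3],[0,0,-8.2],8.0],[[-1.6,0.8,0.2],[0,0,-8.2],8.0],[[-1.7,0.5,0.3],[0,0,-8.2],8.0],[[-1.8,0.3,0.2],[0,0,-8.2],8.0]]}}

```text
t: 2.55
ee_pos: [0.4988, -0.2694, 0.1718]
ee_rot: [0.888, -3.013, -0.001]
ft_force: [0.2, -0.3, -0.1]
width: 0.0798
grasp_force: 0.0
```

```bash
python3 - <<'E'
from h import *
from bench import arm,imaging
import pickle
s=arm.observe();f=imaging.grab_frame("wrist");pickle.dump((s,f),open("w1.pkl","wb"))
cv2.imwrite("pics/w1.png",f["frame"])
print(s["joint_pos"].round(3),s["ee_pos"].round(4))
T=T_tool(s)@np.array(f["T_tool_cam"])
b=blobs(f["frame"],(5,150,120),(16,255,255),20)[0]
for c,a in b: print(c,a,on_z(f,c,.048,T).round(4))
E
```

```text
[-0.495  0.335 -0.03   1.206  0.    -1.068] [ 0.4988 -0.2694  0.1718]
[504.4, 94.2] 350 [ 0.3424 -0.1891  0.048 ]
[150.0, 135.8] 372 [ 0.5336 -0.4233  0.048 ]
[316.2, 190.0] 320 [ 0.4965 -0.2767  0.048 ]
[404.9, 309.2] 175 [ 0.5534 -0.1321  0.048 ]
```

View pics/w1.png

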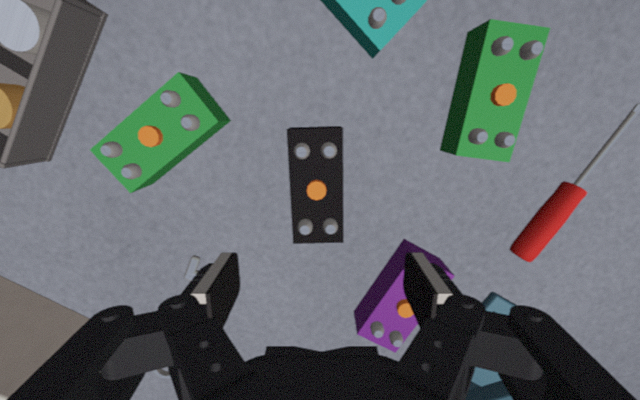

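The wrist view shows the riser plug at (316,190), with studs near (302,151), (329,151), (305,227) and (331,227). The area around its sides is clear; the purple look-alike at (405,305) is beyond its lower end.

```bash
cat >> h.py <<'E'
def studs(f,box,vmin=60,smax=70):
    "grey bright blobs in box x0,x1,y0,y1"
    x0,x1,y0,y1=box; m=f["frame"][y0:y1,x0:x1]
    b,_=blobs(m,(0,0,vmin),(179,smax,255),25); return [((c[0]+x0,c[1]+y0),a) for c,a in b]
E
python3 - <<'E'
from h import *
import pickle
s,f=pickle.load(open("w1.pkl","rb"));T=T_tool(s)@np.array(f["T_tool_cam"])
b=studs(f,(293,340,133,240));print(b)
P=np.array([on_z(f,c,.049,T)[:2] for c,a in b]);print(P.round(4).tolist(),P.mean(0))
P=P[np.argsort(P@[np.cos(.57),np.sin(.57)])]
v=P[2]+P[3]-P[0]-P[1];print("yaw",np.degrees(np.arctan2(v[1],v[0])),np.linalg.norm(v)/2)
E
```

```text
[((328.8, 149.9), 226), ((301.7, 150.7), 224), ((330.1, 226.0), 205), ((305.0, 226.8), 211)]
[[0.46, -0.2869], [0.4734, -0.3064], [0.5185, -0.2471], [0.532, -0.2665]] [ 0.49595578 -0.27675536]
yaw 34.234823977858476 0.07086784141546969
```

```bash
python3 - <<'E'
from h import *
from bench import arm
T=plan(T_tool(arm.observe()),tgt([.4962,-.2767,.08],-145.8),2)
plan(T,tgt([.4962,-.2767,.006],-145.8),3)
E
```

```text
[[[0.43, -0.23, 4.57], [0.0, 0.0, -0.4]], [[0.43, -0.24, 4.57], [0.0, 0.0, -0.4]]]
[[[0.0, -0.0, 2.47], [0.0, 0.0, -0.0]], [[0.0, -0.0, 2.47], [0.0, 0.0, -0.0]], [[0.01, -0.0, 2.46], [0.0, 0.0, -0.0]]]
```

{"op": "jog_arm", "data": {"deltas": [[[0.4,-0.2,4.6],[0,0,-0.4],8.0],[[0.5,-0.3,4.6],[0,0,-0.4],8.0],[[0,0,2.5],[0,0,0],8.0],[[0,0,2.5],[0,0,0],8.0],[[0,0,1.5],[0,0,0],8.0],[[0,0,0.9],[0,0,0],8.0],[[0,0,0],[0,0,0],4.0],[[0,0,0],[0,0,0],4.0]], "grip_force": 70}}

```text
t: 3.4
ee_pos: [0.4938, -0.2792, 0.0068]
ee_rot: [-0.899, 3.01, -0.0]
ft_force: [-0.9, 0.3, 0.5]
width: 0.0529
grasp_force: 0.0
```

{"op": "jog_arm", "data": {"deltas": [[[0,0,0],[0,0,0],4.0],[[0,0,0],[0,0,0],4.0],[[0,0,0],[0,0,0],4.0],[[0,0,0],[0,0,0],4.0]]}}

```text
t: 3.8
ee_pos: [0.4941, -0.2793, 0.0073]
ee_rot: [-0.899, 3.009, -0.002]
ft_force: [-0.9, -0.5, 6.3]
width: 0.0491
grasp_force: 74.0
```

```bash
python3 - <<'E'
from h import *
from bench import arm
T0=T_tool(arm.observe());T1=T0.copy();T1[2,3]=.25
plan(T1,tgt([.67,.03,.25],182.3),9)
E
```

```text
[[[-3.52, 1.8, 0.0], [-0.0, 0.0, 3.4]], [[-3.41, 2.01, 0.0], [-0.0, 0.0, 3.4]], [[-3.28, 2.2, 0.0], [-0.0, 0.0, 3.4]], [[-3.14, 2.4, 0.0], [-0.0, 0.0, 3.4]], [[-3.0, 2.58, 0.0], [-0.0, 0.0, 3.4]], [[-2.84, 2.75, 0.0], [-0.0, 0.0, 3.4]], [[-2.67, 2.91, 0.0], [-0.0, 0.0, 3.4]], [[-2.49, 3.07, 0.0], [-0.0, 0.0, 3.4]]]
[[[-2.31, 3.21, 0.0], [-0.0, 0.0, 3.4]]]
```

{"op": "jog_arm", "data": {"deltas": [[[0,0,-2],[0,0,0],4.0],[[0,0,-4],[0,0,0],4.0],[[0,0,-5],[0,0,0],4.0],[[0,0,-5],[0,0,0],4.0],[[0,0,-5],[0,0,0],4.0],[[0,0,-3.5],[0,0,0],4.0]]}}

```text
t: 4.4
ee_pos: [0.4937, -0.279, 0.2549]
ee_rot: [-0.899, 3.008, -0.003]
ft_force: [2.0, -0.5, -4.6]
width: 0.0489
grasp_force: 73.9
```

{"op": "jog_arm", "data": {"deltas": [[[-3.5,1.8,0],[0,0,3.4],4.0],[[-3.4,2.0,0],[0,0,3.4],4.0],[[-3.3,2.2,0],[0,0,3.4],4.0],[[-3.1,2.4,0],[0,0,3.4],4.0],[[-3.0,2.6,0],[0,0,3.4],4.0],[[-2.8,2.8,0],[0,0,3.4],4.0],[[-2.7,2.9,0],[0,0,3.4],4.0],[[-2.5,3.1,0],[0,0,3.4],4.0]]}}

```text
t: 5.2
ee_pos: [0.6495, -0.0019, 0.251]
ee_rot: [0.163, -3.137, -0.0]
ft_force: [0.7, -0.1, -4.3]
width: 0.0493
grasp_force: 74.0
```

{"op": "jog_arm", "data": {"deltas": [[[-2.3,3.2,0],[0,0,3.4],4.0],[[0,0,0],[0,0,0],4.0],[[0,0,0],[0,0,0],4.0],[[0,0,0],[0,0,0],4.0]]}}

```text
t: 5.6
ee_pos: [0.6682, 0.0302, 0.251]
ee_rot: [0.074, -3.14, 0.0]
ft_force: [-0.2, -0.3, -4.0]
width: 0.0493
grasp_force: 73.9
```

```bash
python3 - <<'E'
from h import *
from bench import arm,imaging
import pickle
s=arm.observe();f=imaging.grab_frame("wrist");pickle.dump((s,f),open("w2.pkl","wb"))
cv2.imwrite("pics/w2.png",f["frame"])
print(s["joint_pos"].round(3),s["ee_pos"].round(4),s["ee_rot"])
T=T_tool(s)@np.array(f["T_tool_cam"])
b=blobs(f["frame"],(5,150,120),(16,255,255),20)[0]
for c,a in b: print(c,a,on_z(f,c,.09,T).round(4))
E
```

```text
[ 0.045  0.496  0.428  1.504 -0.    -0.002] [0.6682 0.0302 0.251 ] [ 7.37708299e-02 -3.13973119e+00  3.51741759e-04]
[175.6, 65.2] 233 [ 0.5592 -0.11    0.09  ]
[321.9, 91.5] 236 [0.5758 0.0263 0.09  ]
[322.2, 307.9] 1462 [0.8134 0.0379 0.09  ]
```

View pics/w2.png

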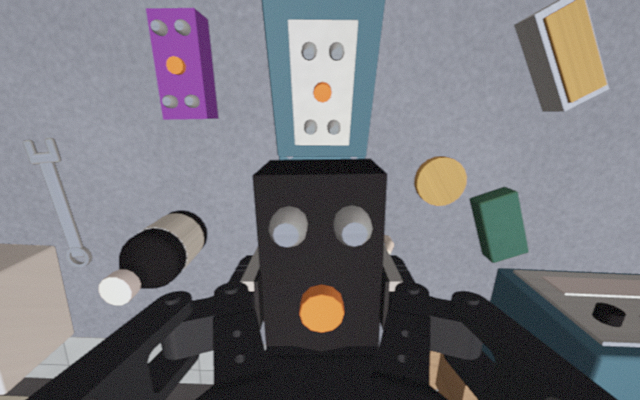

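The wrist view shows the tile plug at (322,92) and its studs near (309,51), (336,51), (310,127) and (334,127). The held riser's plug is at (322,308), with studs near (290,225) and (353,225), so it sits straight in the grip.

```bash
cat >> h.py <<'E'
def onpl(o,d,p,n): return o+d*((p-o)@n)/(d@n)
def tile_fit(f,T,pix,h,ox=.574,oy=.029,yaw=2.3,z=.085):
    "pix: studs px ; h: height of the seen feature over the face"
    for _ in range(8):
        c,s=np.cos(np.radians(yaw)),np.sin(np.radians(yaw)); t=np.radians(25)
        n=np.array([np.sin(t)*c,np.sin(t)*s,np.cos(t)]);O=np.array([ox,oy,z])
        Q=np.array([onpl(*ray(f,p,T),O+n*h,n) for p in pix])
        m=Q.mean(0)-n*h
        e=np.array([np.cos(t)*c,np.cos(t)*s,-np.sin(t)])
        k=np.argsort((Q-m)@e);v=Q[k[2]]+Q[k[3]]-Q[k[0]]-Q[k[1]]
        # slide along plane so that origin height is z: m lies on plane through O, so its z must be z
        ox,oy=ox+(m-O)@e*e[0]/np.cos(t)**2*np.cos(t)*1.0 if False else m[0]-(0), m[1]
        yaw=np.degrees(np.arctan2(v[1],v[0]))
    return np.array([ox,oy,z]),yaw,np.linalg.norm(v)/2,m
E
python3 - <<'E'
from h import *
import pickle
s,f=pickle.load(open("w2.pkl","rb"));Tt=T_tool(s);T=Tt@np.array(f["T_tool_cam"])
hsv=cv2.cvtColor(f["frame"][20:146,290:355],cv2.COLOR_BGR2HSV)
m=cv2.inRange(hsv,(0,0,0),(179,90,185));n,l,st,c=cv2.connectedComponentsWithStats(m)
pix=[(c[i]+[290,20]).round(1).tolist() for i in range(1,n) if 60<st[i,4]<600];print(pix,st[1:,4])
if len(pix)==4:
    for h in(.006,.010): print(tile_fit(f,T,pix,h))
# plug-only
t=np.radians(25);n_=np.array([np.sin(t),0.02,np.cos(t)])
o,d=ray(f,(321.9,91.5),T);p=o+d*((.085+.008*np.cos(t)-o[2])/d[2]);print("plug origin",p-n_*.008)
# held block in tool frame
C=np.array(f["T_tool_cam"])
for px,z in (((322.2,307.9),-.0412),((289,232),-.0452),((354,231),-.0452)): print(on_z(f,px,z,C).round(4))
E
```

```text
[[308.5, 50.7], [336.0, 51.1], [321.2, 119.5], [309.9, 126.4], [333.1, 126.7]] [242 242 472   3   1 161 162]
plug origin [0.57252509 0.02609422 0.085     ]
[-0.0008  0.0001 -0.0412]
[ 0.0327 -0.0115 -0.0452]
[ 0.0331  0.0111 -0.0452]
```

```bash
python3 - <<'E'
from h import *
import pickle
s,f=pickle.load(open("w2.pkl","rb"));Tt=T_tool(s);T=Tt@np.array(f["T_tool_cam"])
pix=[[308.5, 50.7], [336.0, 51.1],[309.9, 126.4], [333.1, 126.7]]
for h in(.006,.010): print(tile_fit(f,T,pix,h))
d=pickle.load(open("d0.pkl","rb"));
print(tri([ray(d["side"],(304.3,217.2)),ray(f,(321.9,91.5),T)]))
cv2.imwrite("pics/c2.png",cv2.resize(f["frame"][0:160,250:400],None,fx=3.7,fy=3.7,interpolation=cv2.INTER_CUBIC))
E
```

```text
(array([0.5735711 , 0.02612218, 0.085     ]), np.float64(2.137210909859089), np.float64(0.07143761233393621), array([0.5735711 , 0.02612218, 0.085     ]))
(array([0.57212424, 0.02606373, 0.085     ]), np.float64(2.1372109098590895), np.float64(0.07058457811771068), array([0.57212424, 0.02606373, 0.085     ]))
(array([0.57647425, 0.02666553, 0.08856017]), [np.float64(0.0009166079277574731), np.float64(0.0009166079277573287)])
```

View pics/c2.png

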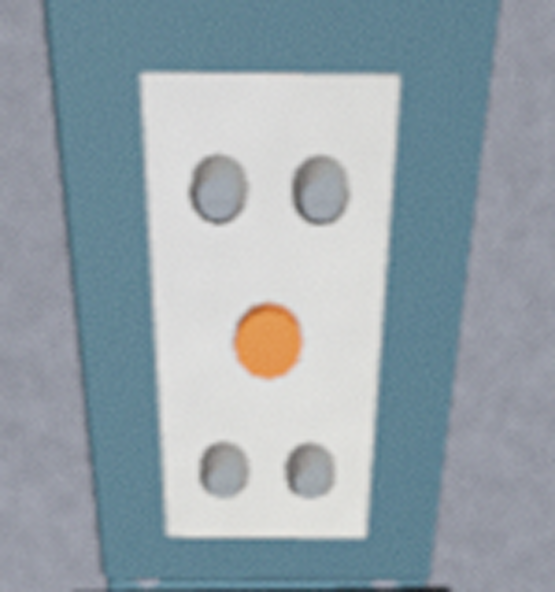

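```bash
cat >> h.py <<'E'
def home(h,off,O=(.5728,.0261,.085),yaw=2.1):
    "TCP pose putting block origin (off in tool frame) at height h over the face"
    T=tgt([0,0,0],yaw+180,25); n=-T[:3,2]
    T[:3,3]=np.array(O)+n*h-T[:3,:3]@np.array(off); return T
def err(T0,T1):
    return (T0[:3,:3].T@(T1[:3,3]-T0[:3,3])*1000).round(2),np.degrees(R.from_matrix(T0[:3,:3].T@T1[:3,:3]).as_rotvec()).round(2)
E
python3 - <<'E'
from h import *
from bench import arm
T0=T_tool(arm.observe());T1=home(.05,(-.0025,0,.0068));print(T1.round(3))
plan(T0,T1,5)
E
```

```text
[[-0.906 -0.037 -0.422  0.595]
 [-0.033  0.999 -0.015  0.027]
 [ 0.423  0.    -0.906  0.138]
 [ 0.     0.     0.     1.   ]]
[[[1.47, 0.01, 2.28], [-0.0, 5.0, 0.1]], [[1.27, 0.01, 2.39], [-0.0, 5.0, 0.1]], [[1.06, 0.0, 2.5], [-0.0, 5.0, 0.1]], [[0.83, 0.0, 2.58], [-0.0, 5.0, 0.1]], [[0.61, 0.01, 2.64], [-0.0, 5.0, 0.1]]]
```

{"op": "jog_arm", "data": {"deltas": [[[1.5,0,2.3],[0,5,0.1],4.0],[[1.3,0,2.4],[0,5,0.1],4.0],[[1.1,0,2.5],[0,5,0.1],4.0],[[0.8,0,2.6],[0,5,0.1],4.0],[[0.6,0,2.6],[0,5,0.1],4.0],[[0,0,0],[0,0,0],4.0],[[0,0,0],[0,0,0],4.0],[[0,0,0],[0,0,0],4.0]]}}

```text
t: 6.45
ee_pos: [0.5955, 0.0271, 0.1395]
ee_rot: [0.051, -2.71, 0.014]
ft_force: [-0.2, 0.8, -3.7]
width: 0.0492
grasp_force: 73.8
```

```bash
python3 - <<'E'
from h import *
from bench import arm,imaging
import pickle
s=arm.observe();f=imaging.grab_frame("side");g=imaging.grab_frame("wrist");pickle.dump((s,f,g),open("w3.pkl","wb"))
print(s["joint_pos"].round(3),err(T_tool(s),home(.05,(-.0025,0,.0068))),s["ft_force"])
a=cv2.resize(f["frame"][130:260,240:370],(500,500),interpolation=cv2.INTER_CUBIC)
cv2.imwrite("pics/c3.png",a)
E
```

```text
[4.500e-02 7.530e-01 5.170e-01 1.766e+00 1.000e-03 7.000e-03] (array([ 0.11, -0.13,  2.2 ]), array([-0.12,  0.3 ,  0.02])) [-0.17773486  0.75144297 -3.71598769]
```

View pics/c3.png

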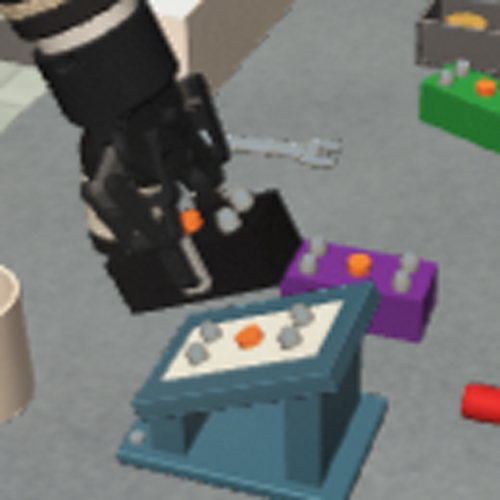

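The crop shows the riser hovering parallel to the sloped face, above the tile plug at (249,336). Descending along the normal.

{"op": "jog_arm", "data": {"deltas": [[[0,0,1.2],[0,0,0],4.0],[[0,0,1.2],[0,0.3,0],4.0],[[0,0,0.8],[0,0,0],4.0],[[0,0,0.5],[0,0,0],4.0],[[0,0,0.2],[0,0,0],4.0],[[0,0,0.2],[0,0,0],4.0],[[0,0,0.2],[0,0,0],4.0],[[0,0,0],[0,0,0],4.0]], "grip_force": 90}}

```text
t: 7.35
ee_pos: [0.5767, 0.0268, 0.099]
ee_rot: [0.051, -2.701, 0.014]
ft_force: [1.0, 0.2, 1.2]
width: 0.0488
grasp_force: 96.7
```

```bash
python3 - <<'E'
from h import *
from bench import arm
s=arm.observe()
print(err(T_tool(s),home(.0,(-.0025,0,.0068))),s["ft_force"].round(1),s["wrist_torque"].round(2))
E
```

```text
(array([ 0.1 , -0.52,  7.53]), array([-0.13, -0.23,  0.05])) [1.  0.2 1.2] [ 0.01 -0.49 -0.  ]
```

{"op": "jog_arm", "data": {"deltas": [[[0,0,0.2],[0,0,0],4.0],[[0,0,0.2],[0,0,0],4.0],[[0,0,0.2],[0,0,0],4.0],[[0,0,0.2],[0,0,0],4.0],[[0,0,0],[0,0,0],4.0]]}}

```text
t: 7.85
ee_pos: [0.5739, 0.0266, 0.0932]
ee_rot: [0.051, -2.703, 0.014]
ft_force: [2.6, -0.0, 13.0]
width: 0.0487
grasp_force: 97.8
```

```bash
python3 - <<'E'
from h import *
from bench import arm
s=arm.observe()
print(err(T_tool(s),home(.0,(-.0025,0,.0068))),s["ft_force"].round(1),s["wrist_torque"].round(2))
E
```

```text
(array([ 0.06, -0.5 ,  1.13]), array([-0.12, -0.1 ,  0.05])) [ 2.6 -0.  13. ] [ 0.16  0.01 -0.05]
```

Moving the plug with no jam. Press further until the force rises.

{"op": "jog_arm", "data": {"deltas": [[[0,0,0.1],[0,0,0],4.0],[[0,0,0.1],[0,0,0],4.0],[[0,0,0.1],[0,0,0],4.0],[[0,0,0.1],[0,0,0],4.0],[[0,0,0],[0,0,0],4.0],[[0,0,0],[0,0,0],4.0]]}}

```text
t: 8.45
ee_pos: [0.574, 0.0266, 0.0931]
ee_rot: [0.052, -2.709, 0.014]
ft_force: [9.0, -0.2, 39.3]
width: 0.0485
grasp_force: 101.4
```

```bash
python3 - <<'E'
from h import *
from bench import arm
s=arm.observe()
print(err(T_tool(s),home(.0,(-.0025,0,.0068))),s["ft_force"].round(1),s["wrist_torque"].round(2))
E
```

```text
(array([ 0.23, -0.5 ,  1.08]), array([-0.12,  0.25,  0.05])) [ 9.  -0.2 39.3] [ 0.07  1.49 -0.02]
```

{"op": "jog_arm", "data": {"deltas": [[[0,0,0],[0,0.5,0],4.0],[[0,0,0],[0,0.5,0],4.0],[[0,0,0.1],[0,0,0],4.0],[[0,0,0],[0,0,0],4.0],[[0,0,0],[0,0,0],4.0]]}}

```text
t: 8.95
ee_pos: [0.5737, 0.0267, 0.0932]
ee_rot: [0.051, -2.693, 0.014]
ft_force: [6.4, -0.4, 46.8]
width: 0.0488
grasp_force: 102.0
```

```bash
python3 - <<'E'
from h import *
from bench import arm
s=arm.observe()
print(err(T_tool(s),home(.0,(-.0025,0,.0068))),s["ft_force"].round(1),s["wrist_torque"].round(2))
E
```

```text
(array([-0.11, -0.53,  1.05]), array([-0.11, -0.68,  0.05])) [ 6.4 -0.4 46.8] [ 0.17  1.12 -0.1 ]
```

{"op": "jog_arm", "data": {"deltas": [[[0,0,-0.3],[0,0,0],4.0],[[0,0,-0.1],[0,0,0],7.0],[[0,0,0],[0,0,0],7.0],[[0,0,0],[0,0,0],7.0],[[0,0,0],[0,0,0],7.0]]}}

```text
t: 9.45
ee_pos: [0.5721, 0.0266, 0.0898]
ee_rot: [0.051, -2.681, 0.014]
ft_force: [-0.2, 0.2, -0.0]
width: 0.0701
grasp_force: 0.0
```

{"op": "jog_arm", "data": {"deltas": [[[0,0,-2],[0,0,0],7.0],[[0,0,-4],[0,0,0],7.0],[[0,0,-5],[0,0,0],7.0],[[0,0,-5],[0,0,0],7.0],[[0,0,0],[0,0,0],7.0],[[0,0,0],[0,0,0],7.0]]}}

```text
t: 10.05
ee_pos: [0.6379, 0.0293, 0.2159]
ee_rot: [0.051, -2.683, 0.014]
ft_force: [-0.1, -0.1, -0.4]
width: 0.0701
grasp_force: 0.0
```

```bash
python3 - <<'E'
from h import *
from bench import arm,imaging
import pickle
s=arm.observe();f=imaging.grab_frame("side");g=imaging.grab_frame("wrist");pickle.dump((s,f,g),open("w4.pkl","wb"))
print(s["ee_pos"],s["joint_pos"].round(2))
a=cv2.resize(f["frame"][150:270,250:370],(400,400),interpolation=cv2.INTER_CUBIC)
cv2.imwrite("pics/c4.png",np.hstack([a,g["frame"][:,120:520]]))
E
```

```text
[0.63793656 0.02933624 0.21588196] [0.05 0.89 0.97 2.11 0.   0.01]
```

View pics/c4.png

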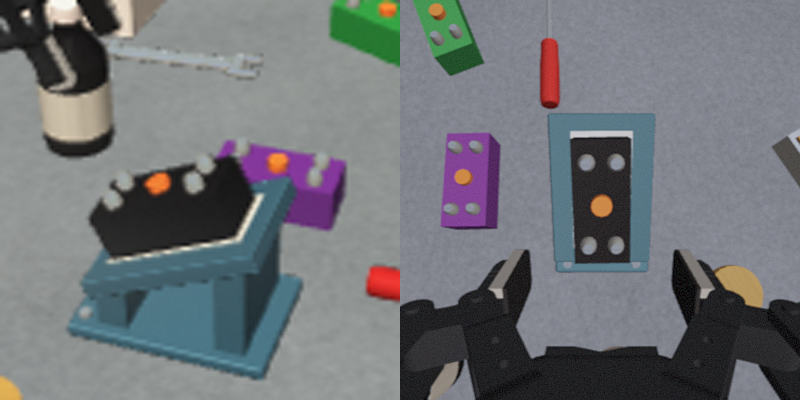

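The riser appears seated, plug at side-crop (158,183) and wrist-crop (601,206). I'll check its height by triangulation.

```bash
python3 - <<'E'
from h import *
import pickle
s,f,g=pickle.load(open("w4.pkl","rb"));T=T_tool(s)@np.array(g["T_tool_cam"])
bs=blobs(f["frame"],(3,150,120),(16,255,255),8)[0];bw=blobs(g["frame"],(3,150,120),(16,255,255),60)[0]
ps=min((c for c,a in bs),key=lambda c:np.hypot(c[0]-297,c[1]-204));pw=min((c for c,a in bw),key=lambda c:np.hypot(c[0]-321,c[1]-206))
p,e=tri([ray(f,ps),ray(g,pw,T)]);O=np.array([.5728,.0261,.085]);M=home(0,(0,0,0))[:3,:3]
print(ps,pw,p.round(4),e,"in tile frame",(M.T@(p-O)*1000).round(1)*[-1,1,-1])
b=studs(g,(295,348,140,262),90,80);print(b)
if len(b)==4:
    px=np.array(sorted([c for c,a in b],key=lambda c:(c[1]>200,c[0])))
    # tool-x is up in image => upslope (-x tile) at top ; image right = tool y = tile y sign
    t=.010
    obj=np.array([[-36,-12,50],[-36,12,50],[36,-12,50],[36,12,50]],float)/1000
    for flip in(1,):
        ok,rv,tv=cv2.solvePnP(obj,px,K(g),None)
        Rc=cv2.Rodrigues(rv)[0];P=T[:3,:3]@tv.ravel()+T[:3,3];Z=T[:3,:3]@Rc[:,2];X=T[:3,:3]@Rc[:,0]
        print("riser origin",P.round(4),"normal tilt",np.degrees(np.arcsin(Z[0])),"xyaw",np.degrees(np.arctan2(X[1],X[0])), cv2.projectPoints(obj,rv,tv,K(g),None)[0].reshape(-1,2)-px)
E
```

```text
[297.0, 204.6] [321.2, 205.6] [0.5953 0.0274 0.1239] [np.float64(0.0002508377260020134), np.float64(0.00025083772600187094)] in tile frame [ 4.   0.5 44.7]
[((306.4, 162.2), 215), ((336.4, 161.8), 211), ((308.6, 245.4), 222), ((336.2, 245.0), 206)]
riser origin [0.5739 0.0266 0.0828] normal tilt 25.376847236395825 xyaw 2.9083782922607293 [[ 0.0191442   0.00640933]
 [-0.01874306  0.00669394]
 [-0.06479525 -0.00555366]
 [ 0.06437872 -0.00860511]]
```

The riser is home: its plug sits 39.9 mm above where the tile plug was, along the normal. Next, the test block.

```bash
python3 - <<'E'
from h import *
from bench import arm
plan(T_tool(arm.observe()),tgt([.5195,.2958,.17],211.3),8)
E
```

```text
[[[0.94, 3.39, 1.09], [0.8, -3.2, -3.6]], [[0.79, 3.45, 1.0], [0.8, -3.2, -3.6]], [[0.62, 3.52, 0.91], [0.8, -3.2, -3.6]], [[0.45, 3.55, 0.83], [0.8, -3.2, -3.6]], [[0.27, 3.6, 0.76], [0.8, -3.2, -3.6]], [[0.08, 3.61, 0.7], [0.8, -3.2, -3.6]], [[-0.1, 3.62, 0.65], [0.8, -3.2, -3.6]], [[-0.3, 3.62, 0.61], [0.8, -3.2, -3.6]]]
```

{"op": "jog_arm", "data": {"deltas": [[[0.9,3.4,1.1],[0.8,-3.2,-3.6],8.0],[[0.8,3.5,1.0],[0.8,-3.2,-3.6],8.0],[[0.6,3.5,0.9],[0.8,-3.2,-3.6],8.0],[[0.5,3.6,0.8],[0.8,-3.2,-3.6],8.0],[[0.3,3.6,0.8],[0.8,-3.2,-3.6],8.0],[[0.1,3.6,0.7],[0.8,-3.2,-3.6],8.0],[[-0.1,3.6,0.6],[0.8,-3.2,-3.6],8.0],[[-0.3,3.6,0.6],[0.8,-3.2,-3.6],8.0]]}}

```text
t: 10.95
ee_pos: [0.5172, 0.2963, 0.1704]
ee_rot: [0.855, -3.02, -0.005]
ft_force: [0.0, -0.2, -0.6]
width: 0.0805
grasp_force: 0.0
```

{"op": "jog_arm", "data": {"deltas": [[[0,0,0],[0,0,0],8.0],[[0,0,0],[0,0,0],8.0],[[0,0,0],[0,0,0],8.0]]}}

```text
t: 11.25
ee_pos: [0.5195, 0.295, 0.1712]
ee_rot: [0.849, -3.02, -0.005]
ft_force: [0.1, 0.4, 0.9]
width: 0.0802
grasp_force: 0.0
```

```bash
python3 - <<'E'
from h import *
from bench import arm,imaging
import pickle
s=arm.observe();f=imaging.grab_frame("wrist");pickle.dump((s,f),open("w5.pkl","wb"))
cv2.imwrite("pics/w5.png",f["frame"])
print(s["joint_pos"].round(3),err(T_tool(s),tgt([.5195,.2958,.17],211.3)))
T=T_tool(s)@np.array(f["T_tool_cam"])
b,l=blobs(f["frame"],(15,90,100),(30,255,255),800)
for c,a in b:
    i=l[int(c[1]),int(c[0])];k=max(cv2.findContours((l==i).astype(np.uint8),0,1)[0],key=cv2.contourArea)
    w=np.array([on_z(f,p,.042,T)[:2]*1000 for p in k[:,0]],np.float32)
    print(c,a,cv2.minAreaRect(w))
E
```

```text
[ 0.514  0.389  0.05   1.236  0.004 -0.034] (array([-0.43,  0.62,  1.25]), array([ 0.24, -0.19,  0.1 ]))
[319.6, 191.4] 4083 ((519.4947509765625, 293.4286804199219), (94.21104431152344, 38.532806396484375), 31.463594436645508)
[162.3, 251.6] 2704 ((649.4796142578125, 191.3846893310547), (56.62240219116211, 64.032958984375), 78.91393280029297)
```

View pics/w5.png

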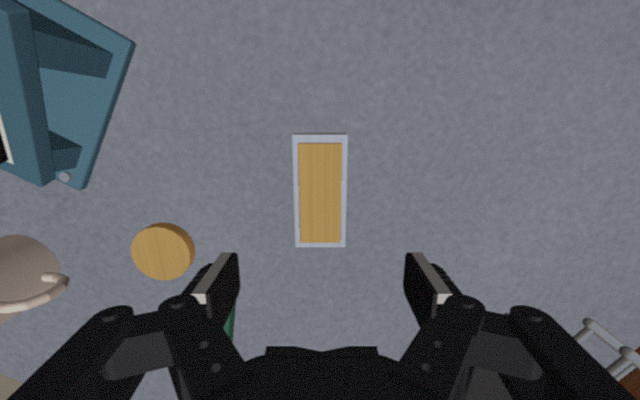

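The wrist view shows the brass plate at (320,191), clear on both long sides, with the puck at (162,252) well off. Grasping.

```bash
python3 - <<'E'
from h import *
from bench import arm
print(err(T_tool(arm.observe()),tgt([.5195,.2934,.007],211.4)))
E
```

```text
(array([  0.8 ,  -1.76, 164.31]), array([ 0.24, -0.17, -0.03]))
```

{"op": "jog_arm", "data": {"deltas": [[[0.1,-0.2,4.5],[0.2,-0.2,0],8.0],[[0,0,4.5],[0,0,0],8.0],[[0,0,3.5],[0,0,0],8.0],[[0,0,2.4],[0,0,0],8.0],[[0,0,1.5],[0,0,0],8.0],[[0,0,0],[0,0,0],8.0],[[0,0,0],[0,0,0],4.0],[[0,0,0],[0,0,0],4.0]], "grip_force": 90}}

```text
t: 12.1
ee_pos: [0.5212, 0.294, 0.0088]
ee_rot: [-0.849, 3.022, 0.003]
ft_force: [-0.2, -0.4, 0.8]
width: 0.0529
grasp_force: 0.0
```

{"op": "jog_arm", "data": {"deltas": [[[0,0,0],[0,0,0],4.0],[[0,0,0],[0,0,0],4.0],[[0,0,0],[0,0,0],4.0],[[0,0,0],[0,0,0],4.0]]}}

```text
t: 12.5
ee_pos: [0.5212, 0.2944, 0.0094]
ee_rot: [-0.85, 3.02, 0.002]
ft_force: [0.8, -1.9, 6.7]
width: 0.049
grasp_force: 94.8
```

```bash
python3 - <<'E'
from h import *
from bench import arm
s=arm.observe();T0=T_tool(s)
print(err(T0,tgt([.5195,.2934,.0],211.4)),s["width"])
O=np.array([.5728,.0261,.085]); n=np.array([.423,.015,.906]);
T1=T0.copy();T1[2,3]=.23
v=tgt([.66,.03,.27],182.1)
plan(T1,v,8)
E
```

```text
(array([2.03, 0.02, 9.34]), array([0.02, 0.26, 0.03])) 0.049049866223707446
[[[0.24, -3.72, -0.5], [0.0, 0.0, 3.7]], [[0.0, -3.74, -0.5], [0.0, 0.0, 3.7]], [[-0.24, -3.72, -0.51], [0.0, 0.0, 3.7]], [[-0.48, -3.7, -0.5], [0.0, 0.0, 3.7]], [[-0.72, -3.67, -0.5], [0.0, 0.0, 3.7]], [[-0.95, -3.61, -0.5], [0.0, 0.0, 3.7]], [[-1.19, -3.54, -0.51], [0.0, 0.0, 3.7]], [[-1.4, -3.45, -0.5], [0.0, 0.0, 3.7]]]
```

{"op": "jog_arm", "data": {"deltas": [[[0,0,-2],[0,0,0],4.0],[[0,0,-4],[0,0,0],4.0],[[0,0,-5],[0,0,0],4.0],[[0,0,-5],[0,0,0],4.0],[[0,0,-5],[0,0,0],4.0],[[0,0,-4],[0,0,0],4.0],[[0,0,0],[0,0,0],4.0],[[0,0,0],[0,0,0],4.0]]}}

```text
t: 13.3
ee_pos: [0.5199, 0.2938, 0.2582]
ee_rot: [-0.851, 3.021, 0.002]
ft_force: [-0.8, -0.6, -6.2]
width: 0.0483
grasp_force: 94.6
```

```bash
cat >> h.py <<'E'
OFF=(.0020,0,.0093)
def home2(h):
    T=home(.040+h,OFF); T[:3,3]-=T[:3,0]*.001; return T
E
python3 - <<'E'
from h import *
from bench import arm
plan(T_tool(arm.observe()),home2(.07),9)
E
```

```text
[[[0.54, -3.13, 0.73], [-0.7, 2.7, 3.2]], [[0.33, -3.17, 0.72], [-0.7, 2.7, 3.2]], [[0.11, -3.19, 0.68], [-0.7, 2.7, 3.2]], [[-0.09, -3.19, 0.65], [-0.7, 2.7, 3.2]], [[-0.3, -3.2, 0.6], [-0.7, 2.7, 3.2]], [[-0.5, -3.18, 0.54], [-0.7, 2.7, 3.2]], [[-0.71, -3.15, 0.48], [-0.7, 2.7, 3.2]], [[-0.9, -3.11, 0.4], [-0.7, 2.7, 3.2]]]
[[[-1.09, -3.06, 0.31], [-0.7, 2.7, 3.2]]]
```

{"op": "jog_arm", "data": {"deltas": [[[0.5,-3.1,0.7],[-0.7,2.7,3.2],4.0],[[0.3,-3.2,0.7],[-0.7,2.7,3.2],4.0],[[0.1,-3.2,0.7],[-0.7,2.7,3.2],4.0],[[-0.1,-3.2,0.6],[-0.7,2.7,3.2],4.0],[[-0.3,-3.2,0.6],[-0.7,2.7,3.2],4.0],[[-0.5,-3.2,0.5],[-0.7,2.7,3.2],4.0],[[-0.7,-3.1,0.5],[-0.7,2.7,3.2],4.0],[[-0.9,-3.1,0.4],[-0.7,2.7,3.2],4.0]]}}

```text
t: 14.1
ee_pos: [0.6145, 0.0569, 0.1972]
ee_rot: [0.13, -2.749, 0.009]
ft_force: [0.5, 0.5, -4.1]
width: 0.0487
grasp_force: 94.6
```

{"op": "jog_arm", "data": {"deltas": [[[-1.1,-3.1,0.3],[-0.7,2.7,3.2],4.0],[[0,0,0],[0,0,0],4.0],[[0,0,0],[0,0,0],4.0],[[0,0,0],[0,0,0],4.0]]}}

```text
t: 14.5
ee_pos: [0.6263, 0.0288, 0.1918]
ee_rot: [0.053, -2.708, 0.01]
ft_force: [-0.9, 0.3, -4.2]
width: 0.0486
grasp_force: 94.7
```

```bash
python3 - <<'E'
from h import *
from bench import arm
T=T_tool(arm.observe());print(err(T,home2(.07)),err(T,home2(.016)))
E
```

```text
(array([ 0.42, -0.71,  0.09]), array([0.01, 0.17, 0.16])) (array([ 0.59, -0.72, 54.09]), array([0.01, 0.17, 0.16]))
```

{"op": "jog_arm", "data": {"deltas": [[[0.05,-0.03,1.5],[0,0.2,0.2],4.0],[[0,0,1.5],[0,0,0],4.0],[[0,0,1.2],[0,0,0],4.0],[[0,0,0.7],[0,0,0],4.0],[[0,0,0.4],[0,0,0],4.0],[[0,0,0],[0,0,0],4.0],[[0,0,0],[0,0,0],4.0]]}}

```text
t: 15.2
ee_pos: [0.6042, 0.0273, 0.1453]
ee_rot: [0.048, -2.707, 0.011]
ft_force: [0.8, -0.4, -4.6]
width: 0.0484
grasp_force: 94.8
```

```bash
python3 - <<'E'
from h import *
from bench import arm,imaging
import pickle
s=arm.observe();T=T_tool(s);print(err(T,home2(0)),s["ft_force"].round(1),s["wrist_torque"].round(2))
f=imaging.grab_frame("side");g=imaging.grab_frame("scene");pickle.dump((s,f,g),open("w6.pkl","wb"))
E
```

```text
(array([ 0.02, -0.03, 18.67]), array([-0.  ,  0.1 , -0.06])) [ 0.8 -0.4 -4.6] [ 0.01 -0.8   0.02]
```

{"op": "jog_arm", "data": {"deltas": [[[0,0,0.3],[0,0,0],4.0],[[0,0,0.3],[0,0,0],4.0],[[0,0,0.2],[0,0,0],4.0],[[0,0,0.2],[0,0,0],4.0],[[0,0,0],[0,0,0],4.0]]}}

```text
t: 15.8
ee_pos: [0.5997, 0.0269, 0.1356]
ee_rot: [0.047, -2.705, 0.011]
ft_force: [-0.2, 0.8, -4.2]
width: 0.0482
grasp_force: 95.1
```

```bash
python3 - <<'E'
from h import *
from bench import arm
s=arm.observe();T=T_tool(s);print(err(T,home2(0)),s["ft_force"].round(1),s["wrist_torque"].round(2))
E
```

```text
(array([-0.03,  0.23,  7.9 ]), array([ 0.01,  0.03, -0.09])) [-0.2  0.8 -4.2] [ 0.02 -0.77 -0.04]
```

{"op": "jog_arm", "data": {"deltas": [[[0,0,0.2],[0,0,0],4.0],[[0,0,0.2],[0,0,0],4.0],[[0,0,0.2],[0,0,0],4.0],[[0,0,0.2],[0,0,0],4.0],[[0,0,0],[0,0,0],4.0],[[0,0,0],[0,0,0],4.0]]}}

```text
t: 16.4
ee_pos: [0.5968, 0.0268, 0.1294]
ee_rot: [0.048, -2.708, 0.011]
ft_force: [2.8, -0.3, 6.1]
width: 0.0483
grasp_force: 96.0
```

```bash
python3 - <<'E'
from h import *
from bench import arm
s=arm.observe();T=T_tool(s);print(err(T,home2(0)),s["ft_force"].round(1),s["wrist_torque"].round(2))
E
```

```text
(array([0.01, 0.16, 1.11]), array([ 0.01,  0.15, -0.07])) [ 2.8 -0.3  6.1] [ 0.11 -0.39  0.08]
```

{"op": "jog_arm", "data": {"deltas": [[[0,0,0.1],[0,0,0],4.0],[[0,0,0.1],[0,0,0],4.0],[[0,0,0.1],[0,0,0],4.0],[[0,0,0.1],[0,0,0],4.0],[[0,0,0],[0,0,0],4.0],[[0,0,0],[0,0,0],4.0]]}}

```text
t: 17.0
ee_pos: [0.5967, 0.0268, 0.1289]
ee_rot: [0.048, -2.713, 0.011]
ft_force: [8.9, 0.5, 28.8]
width: 0.0485
grasp_force: 98.8
```

```bash
python3 - <<'E'
from h import *
from bench import arm
s=arm.observe();T=T_tool(s);print(err(T,home2(0)),s["ft_force"].round(1),s["wrist_torque"].round(2))
E
```

```text
(array([0.12, 0.19, 0.54]), array([ 0.01,  0.49, -0.08])) [ 8.9  0.5 28.8] [0.07 0.69 0.1 ]
```

{"op": "jog_arm", "data": {"deltas": [[[0,0,0],[0,0.5,0],4.0],[[0,0,0.1],[0,0.3,0],4.0],[[0,0,0.1],[0,0,0],4.0],[[0,0,0],[0,0,0],4.0],[[0,0,0],[0,0,0],4.0]]}}

```text
t: 17.5
ee_pos: [0.5965, 0.0268, 0.1289]
ee_rot: [0.048, -2.703, 0.011]
ft_force: [10.7, 0.5, 40.6]
width: 0.0481
grasp_force: 100.2
```

```bash
python3 - <<'E'
from h import *
from bench import arm
s=arm.observe();T=T_tool(s);print(err(T,home2(0)),s["ft_force"].round(1),s["wrist_torque"].round(2))
E
```

```text
(array([-0.04,  0.17,  0.51]), array([ 0.01, -0.14, -0.08])) [10.7  0.5 40.6] [0.04 0.83 0.07]
```

Bottomed: 40 N with no further travel. Relax, release, back off along the normal, then look.

{"op": "jog_arm", "data": {"deltas": [[[0,0,-0.3],[0,0,0],4.0],[[0,0,-0.1],[0,0,0],7.0],[[0,0,0],[0,0,0],7.0],[[0,0,0],[0,0,0],7.0],[[0,0,0],[0,0,0],7.0]]}}

```text
t: 18.0
ee_pos: [0.5952, 0.0266, 0.126]
ee_rot: [0.047, -2.69, 0.012]
ft_force: [-0.2, 0.0, -0.4]
width: 0.0702
grasp_force: 0.0
```

{"op": "jog_arm", "data": {"deltas": [[[0,0,-2],[0,0,0],7.0],[[0,0,-4],[0,0,0],7.0],[[0,0,-5],[0,0,0],7.0],[[0,0,-3],[0,0,0],7.0],[[0,0,0],[0,0,0],7.0],[[0,0,0],[0,0,0],7.0]]}}

```text
t: 18.6
ee_pos: [0.6512, 0.0287, 0.2345]
ee_rot: [0.047, -2.691, 0.012]
ft_force: [-0.1, -0.3, -0.8]
width: 0.0701
grasp_force: 0.0
```

```bash
python3 - <<'E'
from h import *
from bench import arm,imaging
import pickle
s=arm.observe();f=imaging.grab_frame("side");g=imaging.grab_frame("wrist");pickle.dump((s,f,g),open("w7.pkl","wb"))
print(s["ee_pos"].round(4))
a=cv2.resize(f["frame"][130:250,250:370],(500,500),interpolation=cv2.INTER_CUBIC)
b=cv2.resize(g["frame"][:,170:470],(300,400));b=np.vstack([b,np.zeros((100,300,3),np.uint8)])
cv2.imwrite("pics/c7.png",np.hstack([a,b]))
# brass corners/centre: side & wrist quad corners triangulated
C=np.array(g["T_tool_cam"]);T=T_tool(s)@C
def quad(fr,near):
    bl,l=blobs(fr,(15,80,90),(30,255,255),150)
    c=min((c for c,a in bl),key=lambda c:np.hypot(c[0]-near[0],c[1]-near[1]));
    i=np.bincount(l[int(c[1])-2:int(c[1])+3,int(c[0])-2:int(c[0])+3].ravel()).argmax()
    k=cv2.convexHull(max(cv2.findContours((l==i).astype(np.uint8),0,1)[0],key=cv2.contourArea))
    q=cv2.approxPolyN(k,4,ensure_convex=True).reshape(-1,2).astype(float)
    return c,q
cs,qs=quad(f["frame"],(300,190));cw,qw=quad(g["frame"],(321,200));print(cs,qs.tolist(),cw,qw.tolist())
O=np.array([.5728,.0261,.085]);M=home(0,(0,0,0))[:3,:3]*[-1,1,-1]
diag=lambda q:(lambda A:A)(np.cross(np.cross([*q[0],1],[*q[2],1]),np.cross([*q[1],1],[*q[3],1])))
xs,xw=[(lambda v:v[:2]/v[2])(diag(q)) for q in(qs,qw)]
p,e=tri([ray(f,xs),ray(g,xw,T)]);print("brass centre in tile frame mm",(M.T@(p-O)*1000).round(1),e)
P=[]
for b in qw:
    best=min((( lambda r:(max(r[1]),r[0]))(tri([ray(f,a),ray(g,b,T)])) for a in qs),key=lambda r:r[0]); P.append(M.T@(best[1]-O)*1000); print(best[0].round(4),P[-1].round(1))
E
```

```text
[0.6512 0.0287 0.2345]
[291.3, 192.6] [[305.0, 195.0], [270.0, 202.0], [277.0, 191.0], [312.0, 183.0]] [321.5, 200.3] [[345.0, 259.0], [298.0, 259.0], [295.0, 144.0], [347.0, 142.0]]
brass centre in tile frame mm [ 4.6 -0.  80.3] [np.float64(0.001165904766588853), np.float64(0.0011659047665888544)]
0.0023 [55.4 20.8 77.8]
0.0017 [ 52.  -19.2  83.3]
0.0027 [-46.1 -21.5  82.1]
0.0006 [-44.3  19.7  76.9]
```

View pics/c7.png

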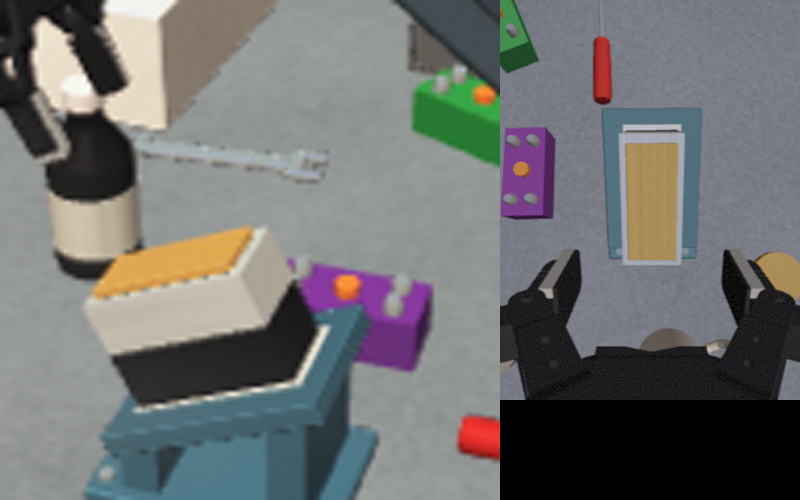

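The side crop shows the test block flush on the riser and the riser flush on the tile, with the gripper clear. The brass top measures about 80 mm over the face (82 if home, 90 if left on the plug). Handing in.

```bash
python3 -c "
from bench import job_done
print(job_done())"
```

```text
the job is handed in; nothing more can be done
None
```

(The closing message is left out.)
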